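Pack the last egg and clip the carrier shut

TASK

Take the egg from the wooden egg cup and stand it upright, pointed end down, in the empty cup of the egg carrier, and let go of it. Then tip the carrier's lid over so that it shuts, and press down each of its four snap tabs until every one has clicked down level. Do not tip the other eggs or shift the jar and the bottles that stand around.

Things in the scene. Friction and masses are not known exactly. Their poses are not given: they have to be found in the camera images.
- carrier: Egg carrier, white plastic, fixed to the table: tray 128 x 128 mm, walls 24 mm high, with 2 x 2 ring cups (centres at x, y = +-35 mm), three holding eggs. Origin: centre of its underside, on the table. +x points to the hinge side, -x is the front; z up. Each cup has a 38 mm bore, 43 mm outside, its floor 10 mm and its rim 26 mm above the table.
- empty_cup (a point): Centre of the floor of the carrier's one empty cup (10 mm above the table).
- lid_hinge (a point): Middle of the lid's hinge line, at carrier x = +64 mm, 24 mm above the table. The line runs along carrier y.
- lid (a joint): Lid's hinge angle, rad: 0 shut, about 1.95 open, leaning back from the tray. White cap 128 x 128 mm, 50 mm deep, 0.16 kg, damped. Open, its tabs reach 160 mm high and its back 100 mm behind the hinge line (185 mm high while it swings); shut, its top is 74 mm high. It leans back by its weight until pushed from behind to below about 1.0 rad, then falls shut by itself in 2 s.
- egg_center (a point): The egg to pack, on the axis half-way up. Rigid brown egg, 56 mm high, greatest diameter 43 mm at 33 mm above its lower tip, pointed end down, 0.06 kg, centre of mass 29 mm above the tip (held by two fingers above that, it hangs upright); z along its axis, up. It starts upright in the wooden egg cup.
- stand_top (a point): Centre of the rim of the wooden egg cup, fixed to the table, 46 mm above the table; foot diameter 56 mm, ring diameter 43 mm outside. The egg's tip rests 30 mm above the table in it.
- tab_1_press (a point): Snap tab on the lid's front side, at carrier y = -35 mm; the point is the middle of its press area, on the top face, 22 mm along the tab from its hinge. Stiff plate 34 mm long (outward) x 36 wide x 4 thick, hinged at the lid's wall 12 mm above the lid's rim. Lid shut: open it slopes up and outward at 34 degrees, this point 17 mm out from the wall, 50 mm high; snapped it lies level, 22 mm out, 38 mm high.
- tab_1 (a joint): Angle of that snap tab, rad: 0 = open (raised), 0.6 = snapped down level. It springs to the nearer end: pressed past the middle (0.3) it snaps down and stays, otherwise it springs back up. About 6 N down at the press point starts it.
- tab_2_press (a point): Snap tab on the lid's front side, at carrier y = +35 mm; the point is the middle of its press area, on the top face, 22 mm along the tab from its hinge. Stiff plate 34 mm long (outward) x 36 wide x 4 thick, hinged at the lid's wall 12 mm above the lid's rim. Lid shut: open it slopes up and outward at 34 degrees, this point 17 mm out from the wall, 50 mm high; snapped it lies level, 22 mm out, 38 mm high.
- tab_2 (a joint): Angle of that snap tab, rad: 0 = open (raised), 0.6 = snapped down level. It springs to the nearer end: pressed past the middle (0.3) it snaps down and stays, otherwise it springs back up. About 6 N down at the press point starts it.
- tab_3_press (a point): Snap tab on the lid's carrier -y side, in the middle; the point is the middle of its press area, on the top face, 22 mm along the tab from its hinge. Stiff plate 34 mm long (outward) x 36 wide x 4 thick, hinged at the lid's wall 12 mm above the lid's rim. Lid shut: open it slopes up and outward at 34 degrees, this point 17 mm out from the wall, 50 mm high; snapped it lies level, 22 mm out, 38 mm high.
- tab_3 (a joint): Angle of that snap tab, rad: 0 = open (raised), 0.6 = snapped down level. It springs to the nearer end: pressed past the middle (0.3) it snaps down and stays, otherwise it springs back up. About 6 N down at the press point starts it.
- tab_4_press (a point): Snap tab on the lid's carrier +y side, in the middle; the point is the middle of its press area, on the top face, 22 mm along the tab from its hinge. Stiff plate 34 mm long (outward) x 36 wide x 4 thick, hinged at the lid's wall 12 mm above the lid's rim. Lid shut: open it slopes up and outward at 34 degrees, this point 17 mm out from the wall, 50 mm high; snapped it lies level, 22 mm out, 38 mm high.
- tab_4 (a joint): Angle of that snap tab, rad: 0 = open (raised), 0.6 = snapped down level. It springs to the nearer end: pressed past the middle (0.3) it snaps down and stays, otherwise it springs back up. About 6 N down at the press point starts it.
- egg_a_center (a point): Egg already in the carrier, same shape, on its axis half-way up; z along its axis.
- egg_b_center (a point): Egg already in the carrier, same shape, on its axis half-way up; z along its axis.
- egg_c_center (a point): Egg already in the carrier, same shape, on its axis half-way up; z along its axis.
- salt_jar: Bystander: glass salt jar with steel cap, diameter 66 mm, height 100 mm. Origin: centre of its underside.
- milk: Bystander: white milk bottle, diameter 62 mm, height 170 mm. Origin: centre of its underside.
- essence: Bystander: small amber essence bottle, diameter 40 mm, height 120 mm, standing off one front corner of the carrier. Origin: centre of its underside.

How it is judged (in metres and radians):
On the way, in this order (a step that is already met when the one before it is completed fails the run):
1. the egg stands upright in the empty cup, let go (horizontal distance between egg_center and empty_cup below 0.008 m and z of egg_center in the frame of empty_cup between 0.022 and 0.034 m and angle between egg_center's own z axis and vertical below 0.2 rad and contact force between egg and the fingers below 0.05 N and linear speed of egg below 0.02 m/s), for 0.2 s.
2. the lid is shut (value of joint lid below 0.04 rad), for 0.2 s.
At the end, for the whole second after the job is handed in: The egg stands in the cup that was empty, within 8 mm of its centre line, resting on its floor (centre 22 to 34 mm above it) and within 0.2 rad of upright; the lid is shut (under 0.04 rad), all four tabs are snapped down (over 0.52 rad of 0.6) and the other eggs stand within 0.25 rad of upright (horizontal distance between egg_center and empty_cup below 0.008 m and z of egg_center in the frame of empty_cup between 0.022 and 0.034 m and angle between egg_center's own z axis and vertical below 0.2 rad and value of joint lid below 0.04 rad and value of joint each of tab_1, tab_2, tab_3, tab_4 above 0.52 rad and angle between each of egg_a_center, egg_b_center, egg_c_center's own z axis and vertical below 0.25 rad); the robot touches nothing.
It fails at once if one of the other eggs is tipped over or lifted out (distance of any of egg_a_center, egg_b_center, egg_c_center from where it was at the start of the episode above 0.02 m or angle between any of egg_a_center, egg_b_center, egg_c_center's own z axis and vertical above 0.5 rad).
It fails at once if a bystander is shifted by more than 25 mm or knocked over (distance of any of salt_jar, milk, essence from where it was at the start of the episode above 0.025 m or angle between any of salt_jar, milk, essence's own z axis and vertical above 0.5 rad).
It also fails if it takes over 66 s, if anything falls off the work surface, if the arm or the gripper's body presses on something with over 40 N, if the wrist force passes 120 N, or if a joint passes its speed limit or range.

ROBOT

A 6-joint arm with a two-finger parallel gripper is mounted at the origin on the work surface. World frame = base frame: x ahead of the robot, y to its left, z up, the work surface at z = 0. Lengths are in mm, angles in rad, forces in N, time in s.
With the tool pointing down it reaches from about 275 to 725 mm from the base axis. Payload 5.6 kg.
Tool frame: the origin (TCP) lies midway between the tips of the shut fingers; the grasp point (between the pads) lies 19 mm behind it; z points along the fingers, y is the line along which they close (so a half turn about z gives the same grasp; the last joint's range is limited). The gripper opens to 85 mm and grips with 20 to 120 N. Pads are 22 mm wide; open, the fingers measure 114 mm over their backs; the gripper's body (76 mm by 85 mm) begins 54 mm behind the grasp point. The pads swing forward as they close: fully open they stand 13 mm farther back than shut.
Start: joints at [1.42, 0.255, 0.108, 0, -1.424, -0.285], TCP at [232.148, 498.598, 231.283] pointing down, gripper open.
Joint ranges: [-2.95, 2.95], [-1.21, 1.97], [-1.09, 1.5], [-2.87, 1.71], [-2.94, -0.07], [-3.05, 3.05]. Speed limits (rad/s): [2.57, 2.57, 3.14, 3.14, 3.14, 3.14].

INTERFACE

Orientations are given as a 3x3 rotation matrix whose columns are the frame's x, y, z axes.
In Python, from bench import r gives the robot as it stands.
- The arm moves only by the tool servo_tool, never from a script. Its arguments are lists of equal length, an entry for each row: "delta_pos": the shift along the world's x, y, z in m, a list of three; "dr": the turn, a rotation vector about the world's x, y, z in degrees, a list of three; "fingers": the opening, from 0 (shut) to 1 (fully open). In form: {"delta_pos": [[dx, dy, dz], ...], "dr": [[rx, ry, rz], ...], "fingers": [fingers, ...]}. A call has exactly 5 rows; each row shifts and turns the commanded pose from where the row before left it; what a row does not reach is not made up. A row lasts 1/12 s, in which the tool goes at most 41.7 mm and 7.16 degrees, less where a joint would pass 70% of its speed; a pose out of reach is approached as far as the arm can. A call is refused whole if a number of a shift passes 0.0417 or a number of a turn 7.16, either way. A call with a gripper value outside its range is refused whole. The fingers move at their own pace and stop on an object; "squeeze" is the grip in N (left out, the last holds). Time passes only in rows, so rows that do not move let the fingers close, or fill a call up. It gives the time, the measured TCP pose, the force, the opening and the grip force at its end, in the units of the state.
- r.get_obs(): the state, without advancing time (a new reading comes with each control period).
- r.snapshot(name): name is "scene" or "top"; returns the picture (400x640x3 uint8, blue, green, red); there is no depth.
- r.camera_info(name): a dict with "camera_matrix" (3x3 intrinsics, pixels), "origin" and "rotation" of the camera in the world. Camera axes: x right, y down, z forward; pixel columns grow to the right and rows downward; lengths in mm; the calibration is good to about 2 mm. A picture is of the moment at which its call begins. camera_info takes no time and is no camera call.
- r.job_done(): hands the job in; it is judged then, once.
The state is a dict: "clock": time; "joints": joint angles; "dq": joint speeds; "joint_efforts": joint torques, N m; "tcp_pos": TCP position; "tcp_rot": TCP orientation; "contact_force": force on the tool from outside, world axes, zero at the start; "torque": the same for the moment, N m; "grip_width": finger opening in mm; "grip_force": force on a finger pad.
Only numpy, scipy, OpenCV 4.12 (cv2) and the standard library are available. Lean on these libraries where they do the work, as an engineer would, in place of code of your own. Each camera call takes 0.05 s, during which the arm holds its last target. There are 200 camera calls.

## Working session

There is one attempt and no reset: what is moved stays moved. The work goes in short steps, Python scripts to look and compute and a tool call to move; the robot and the scene stay as the last step left them, time stands still between calls to the robot, and variables do not carry over. Pictures are saved under pics/ and viewed, at most 10 in all, crops included, and the job is handed in when it is done.

Besides the shell and the picture viewer there is one more tool, called after "Emit:" as name(argument=value, ...) on one line, values as JSON. servo_tool: Moves the arm, as the interface text tells. Its arguments: {"type":"object","properties":{"delta_pos":{"type":"array"},"dr":{"type":"array"},"fingers":{"type":"array"},"squeeze":{"type":"number"}},"required":["delta_pos","dr","fingers"]}

```bash
mkdir -p pics; python3 - <<'E'
from bench import r
import cv2
for n in("scene","top"):
    im=r.snapshot(n); cv2.imwrite(f"pics/{n}0.png",im)
    print(n,r.camera_info(n))
o=r.get_obs();print(o)
E
```

```text
scene {'camera_matrix': array([[421.23674969,   0.        , 322.00226924],
       [  0.        , 421.23674969, 202.18873433],
       [  0.        ,   0.        ,   1.        ]]), 'origin': array([817.89626744, 229.81261961, 736.73723964]), 'rotation': array([[-0.82141092,  0.49931532, -0.2756235 ],
       [ 0.57017742,  0.70749831, -0.41754502],
       [-0.01348347, -0.50013034, -0.86584516]])}
top {'camera_matrix': array([[367.74059979,   0.        , 318.5794804 ],
       [  0.        , 367.74059979, 194.39976633],
       [  0.        ,   0.        ,   1.        ]]), 'origin': array([542.27627078, -57.23074186, 768.14411644]), 'rotation': array([[ 0.00280868, -0.99645562,  0.08407322],
       [-0.9995874 , -0.0052009 , -0.02824864],
       [ 0.02858577, -0.08395919, -0.99605909]])}
{'clock': 0.1, 'joints': array([ 1.41961284e+00,  2.55692492e-01,  1.07128322e-01, -3.92883997e-04,
       -1.42391645e+00, -2.84577030e-01]), 'dq': array([ 0.00010701, -0.00016247,  0.00241935,  0.00345926, -0.0008601 ,
       -0.00152955]), 'joint_efforts': array([-1.74545276e-03, -3.87602949e+01,  2.38473111e+01,  5.37794083e+00,
       -3.81763253e-03,  9.25601569e-06]), 'tcp_pos': array([231.93940401, 498.21009261, 230.48602706]), 'tcp_rot': array([[ 9.06524913e-01, -4.22151840e-01, -6.37887022e-04],
       [-4.22152310e-01, -9.06523495e-01, -1.60653485e-03],
       [ 9.99420725e-05,  1.72564935e-03, -9.99998506e-01]]), 'contact_force': array([ 0.26751278,  0.03889716, -0.1356921 ]), 'torque': array([-0.02679016,  0.00690791, -0.00396092]), 'grip_force': 0.0, 'grip_width': 85.2263112863767}
```

View pics/scene0.png

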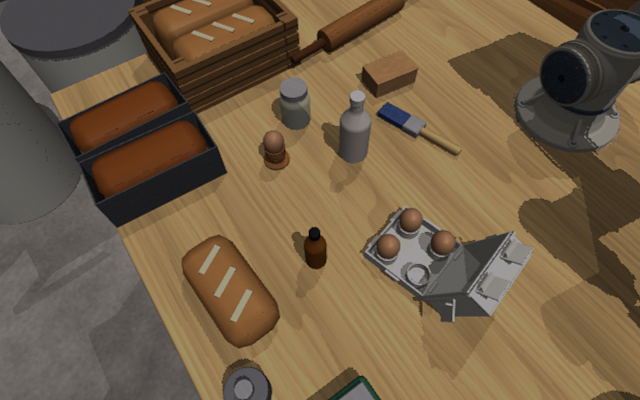

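View pics/top0.png

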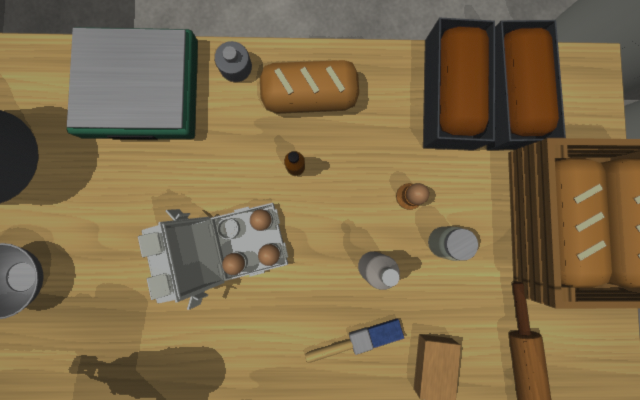

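```bash
cat > h.py <<'E'
import numpy as np,cv2
from bench import r
def ray(n,p):
    c=r.camera_info(n);d=np.array(c["rotation"])@np.linalg.inv(c["camera_matrix"])@[p[0],p[1],1.]
    return np.array(c["origin"]),d/np.linalg.norm(d)
def plane(n,p,z):
    o,d=ray(n,p);return o+d*(z-o[2])/d[2]
def tri(p,q):
    o1,d1=ray("scene",p);o2,d2=ray("top",q)
    s=np.linalg.lstsq(np.c_[d1,-d2],o2-o1,rcond=None)[0]
    a=o1+s[0]*d1;b=o2+s[1]*d2;return (a+b)/2,np.linalg.norm(a-b)
E
python3 - <<'E'
from h import *
for n in("scene","top"):
    im=cv2.imread(f"pics/{n}0.png");h=cv2.cvtColor(im,cv2.COLOR_BGR2HSV)
    print(n)
    for (x0,y0,x1,y1) in ([(360,195,470,270),(258,125,292,172)] if n=="scene" else [(215,200,290,280),(392,178,432,212)]):
        c=h[y0:y1,x0:x1];b,g,rr=[im[y0:y1,x0:x1,i].astype(int) for i in range(3)]
        if x0 in(258,392):
            print(im[y0:y1:3,x0:x1:3].tolist()[len(range(y0,y1,3))//3]) 
        m=((c[...,1]>85)&(c[...,0]<12)).astype(np.uint8)
        k,l,s,ce=cv2.connectedComponentsWithStats(m)
        for i in range(1,k):
            if s[i,4]>40: print(s[i]+[x0,y0,0,0,0],ce[i]+[x0,y0])
a=cv2.imread("pics/top0.png")[195:310,130:300];b=cv2.imread("pics/scene0.png")[195:330,355:540]
c=cv2.imread("pics/top0.png")[175:265,390:490]
A=cv2.resize(a,None,fx=2.6,fy=2.6,interpolation=2);B=cv2.resize(c,None,fx=3.3,fy=3.3,interpolation=2)
C=np.zeros((600,780,3),np.uint8);C[:299,:442]=A;C[:297,445:775]=B
b=cv2.resize(b,None,fx=2.2,fy=2.2);C[300:300+297,:407]=b
d=cv2.imread("pics/scene0.png")[120:180,240:310];d=cv2.resize(d,None,fx=4,fy=4);C[300:540,445:725]=d
cv2.imwrite("pics/crop.png",C)
E
```

```text
scene
[[81, 120, 150], [89, 134, 160], [40, 56, 79], [57, 79, 110], [67, 91, 127], [82, 107, 145], [75, 100, 137], [63, 86, 120], [50, 67, 94], [79, 120, 149], [75, 114, 141], [76, 115, 142]]
top
[[84, 135, 164], [75, 120, 145], [41, 76, 112], [38, 75, 113], [26, 48, 70], [42, 62, 84], [58, 83, 112], [70, 100, 134], [79, 112, 149], [80, 114, 153], [77, 108, 146], [67, 96, 129], [49, 74, 94], [54, 85, 102]]
```

View pics/crop.png

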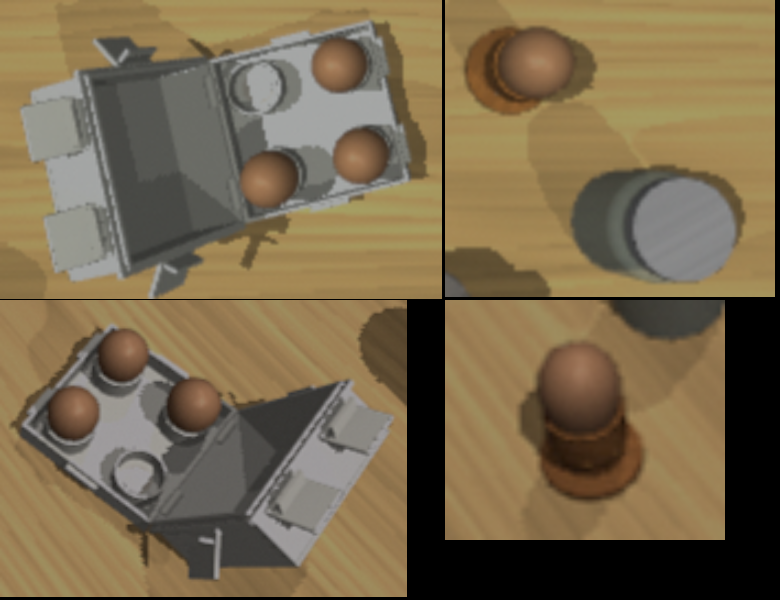

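```bash
python3 - <<'E'
from h import *
np.set_printoptions(precision=1,suppress=True)
P=dict(A=((388.2,246.4),(260.4,220.4)),B=((410.9,220),(268.8,254.6)),C=((443.2,242.7),(233.5,264.2)),cup=((417.7,274.5),(229.2,228.8)),egg=((273.5,142),(417.9,194.1)))
for k,(s,t) in P.items():
    z=dict(cup=26,egg=62).get(k,42)
    print(k,*tri(s,t),plane("scene",s,z),plane("top",t,z))
print("cornersF",plane("top",(273.1,203.5),24),plane("top",(287.3,264.2),24))
print("foot",plane("top",((505-445)/3.3+390,70/3.3+175),5),plane("scene",((591-445)/4+240,160/4+120),5))
# bystanders: bottle tops
print("ess top",plane("top",(294,157),118),plane("scene",(314,232),118))
print("jar",plane("top",((684-445)/3.3+390,228/3.3+175),100))
print("milk",plane("top",(390,277),170),plane("scene",(357,97),170))
E
```

```text
A [551.3  37.1  39. ] 1.3346347787153379 [552.   38.3  42. ] [551.8  36.2  42. ]
B [484.3  19.9  40.9] 2.6619375321473284 [483.8  21.1  42. ] [485.4  18.9  42. ]
C [465.9  88.1  38.8] 1.967061774333293 [466.7  89.4  42. ] [466.9  86.8  42. ]
cup [534.2 103.2  15.1] 2.2498710960408683 [537.6 105.8  26. ] [535.1 100.   26. ]
egg [ 602.9 -270.3   59.3] 2.1491612764279893 [ 603.1 -267.4   62. ] [ 603.5 -270.3   62. ]
cornersF [586.2  13.5  24. ] [465.  -16.3  24. ]
foot [ 603.9 -266.9    5. ] [ 605.  -264.4    5. ]
ess top [664.  -31.5 118. ] [663.6 -30.  118. ]
jar [ 509.1 -338.9  100. ]
milk [ 459.8 -189.7  170. ] [ 460.1 -187.8  170. ]
```

Emit:
servo_tool(delta_pos=[[0.0175, -0.036, 0], [0.0175, -0.036, 0], [0.0175, -0.036, 0], [0.0175, -0.036, 0], [0.0175, -0.036, 0]], dr=[[0, 0, -2.5], [0, 0, -2.5], [0, 0, -2.5], [0, 0, -2.5], [0, 0, -2.5]], fingers=[1, 1, 1, 1, 1])

```text
clock: 0.52
tcp_pos: [319.8, 316.7, 230.9]
tcp_rot: [[0.793, -0.61, -0.0], [-0.61, -0.793, -0.001], [-0.0, 0.001, -1.0]]
contact_force: [0.9, -0.4, 0.2]
grip_width: 85.7
grip_force: 0.0
```

Emit:
servo_tool(delta_pos=[[0.0175, -0.036, 0], [0.0175, -0.036, 0], [0.0175, -0.036, 0], [0.0175, -0.036, 0], [0.0175, -0.036, 0]], dr=[[0, 0, -2.5], [0, 0, -2.5], [0, 0, -2.5], [0, 0, -2.5], [0, 0, -2.5]], fingers=[1, 1, 1, 1, 1])

```text
clock: 0.93
tcp_pos: [407.2, 136.7, 231.2]
tcp_rot: [[0.642, -0.767, -0.0], [-0.767, -0.642, 0.0], [-0.0, 0.0, -1.0]]
contact_force: [0.9, -0.1, 0.9]
grip_width: 85.6
grip_force: 0.0
```

Emit:
servo_tool(delta_pos=[[0.0175, -0.036, 0], [0.0175, -0.036, 0], [0.0175, -0.036, 0], [0.0175, -0.036, 0], [0.0175, -0.036, 0]], dr=[[0, 0, -2.5], [0, 0, -2.5], [0, 0, -2.5], [0, 0, -2.5], [0, 0, -2.5]], fingers=[1, 1, 1, 1, 1])

```text
clock: 1.35
tcp_pos: [494.9, -43.4, 231.0]
tcp_rot: [[0.46, -0.888, -0.0], [-0.888, -0.46, 0.0], [-0.0, 0.0, -1.0]]
contact_force: [0.6, 0.4, -0.1]
grip_width: 85.3
grip_force: 0.0
```

Emit:
servo_tool(delta_pos=[[0.0175, -0.036, 0], [0.0175, -0.036, 0], [0.0175, -0.036, 0], [0.0175, -0.036, 0], [0.0175, -0.036, 0]], dr=[[0, 0, -2.5], [0, 0, -2.5], [0, 0, -2.5], [0, 0, -2.5], [0, 0, -2.5]], fingers=[1, 1, 1, 1, 1])

```text
clock: 1.77
tcp_pos: [582.4, -223.3, 230.7]
tcp_rot: [[0.257, -0.966, -0.001], [-0.966, -0.257, 0.0], [-0.001, 0.001, -1.0]]
contact_force: [0.4, 1.0, 0.1]
grip_width: 85.4
grip_force: 0.0
```

Emit:
servo_tool(delta_pos=[[0.0105, -0.023, -0.02], [0.0105, -0.023, -0.02], [0, 0, -0.02], [0, 0, 0], [0, 0, 0]], dr=[[0, 0, 0], [0, 0, 0], [0, 0, 0], [0, 0, 0], [0, 0, 0]], fingers=[1, 1, 1, 1, 1])

```text
clock: 2.18
tcp_pos: [602.2, -267.3, 169.9]
tcp_rot: [[0.259, -0.966, -0.004], [-0.966, -0.259, 0.001], [-0.002, 0.003, -1.0]]
contact_force: [0.3, 0.0, 1.2]
grip_width: 85.1
grip_force: 0.0
```

Emit:
servo_tool(delta_pos=[[0.001, -0.001, -0.028], [0, 0, -0.028], [0, 0, -0.028], [0, 0, -0.028], [0, 0, -0.016]], dr=[[0, 0, 0], [0, 0, 0], [0, 0, 0], [0, 0, 0], [0, 0, 0]], fingers=[1, 1, 1, 1, 1], squeeze=25)

```text
clock: 2.6
tcp_pos: [603.8, -267.1, 42.5]
tcp_rot: [[0.261, -0.965, -0.001], [-0.965, -0.261, 0.0], [-0.001, 0.0, -1.0]]
contact_force: [-0.6, -0.2, -0.3]
grip_width: 85.5
grip_force: 0.0
```

```bash
python3 - <<'E'
from h import *
a=r.snapshot("top")[150:250,360:460];b=r.snapshot("scene")[90:190,220:320]
cv2.imwrite("pics/g1.png",cv2.resize(np.hstack([a,b]),None,fx=4,fy=4,interpolation=2))
print(r.get_obs()["tcp_pos"])
E
```

```text
[ 603.00996712 -267.07952791   42.01125487]
```

View pics/g1.png

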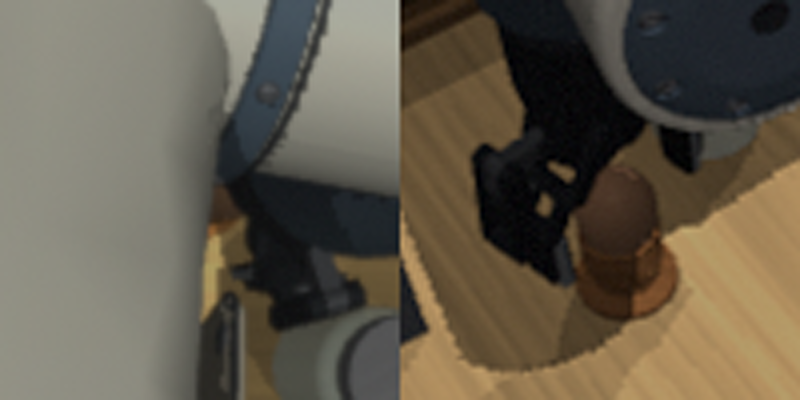

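The left finger shows beside the egg at about (540,230) in the crop, with the egg (615,210) between the two fingers, so I'm closing.

Emit:
servo_tool(delta_pos=[[0, 0, 0], [0, 0, 0], [0, 0, 0], [0, 0, 0], [0, 0, 0]], dr=[[0, 0, 0], [0, 0, 0], [0, 0, 0], [0, 0, 0], [0, 0, 0]], fingers=[0.3, 0.3, 0.3, 0.3, 0.3], squeeze=25)

```text
clock: 3.12
tcp_pos: [605.3, -268.9, 45.5]
tcp_rot: [[0.26, -0.966, 0.003], [-0.966, -0.26, -0.001], [0.002, -0.003, -1.0]]
contact_force: [-1.0, 1.0, 5.7]
grip_width: 41.2
grip_force: 24.8
```

Emit:
servo_tool(delta_pos=[[0, 0, 0], [0, 0, 0], [0, 0, 0], [0, 0, 0], [0, 0, 0]], dr=[[0, 0, 0], [0, 0, 0], [0, 0, 0], [0, 0, 0], [0, 0, 0]], fingers=[0.3, 0.3, 0.3, 0.3, 0.3], squeeze=25)

```text
clock: 3.53
tcp_pos: [605.3, -268.9, 45.5]
tcp_rot: [[0.26, -0.966, 0.003], [-0.966, -0.26, -0.001], [0.002, -0.003, -1.0]]
contact_force: [-0.4, 0.7, 5.3]
grip_width: 40.9
grip_force: 24.9
```

Emit:
servo_tool(delta_pos=[[0, 0, 0.01], [0, 0, 0.015], [0, 0, 0.02], [0, 0, 0.025], [0, 0, 0.025]], dr=[[0, 0, 0], [0, 0, 0], [0, 0, 0], [0, 0, 0], [0, 0, 0]], fingers=[0.3, 0.3, 0.3, 0.3, 0.3])

```text
clock: 3.95
tcp_pos: [603.6, -268.3, 139.4]
tcp_rot: [[0.259, -0.966, -0.001], [-0.966, -0.259, 0.0], [-0.001, 0.001, -1.0]]
contact_force: [1.1, -1.1, -0.8]
grip_width: 41.3
grip_force: 25.6
```

Emit:
servo_tool(delta_pos=[[0, 0, 0.02], [0, 0, 0.01], [0, 0, 0], [0, 0, 0], [0, 0, 0]], dr=[[0, 0, 0], [0, 0, 0], [0, 0, 0], [0, 0, 0], [0, 0, 0]], fingers=[0.3, 0.3, 0.3, 0.3, 0.3])

```text
clock: 4.37
tcp_pos: [603.3, -267.9, 166.3]
tcp_rot: [[0.259, -0.966, -0.003], [-0.966, -0.259, 0.001], [-0.002, 0.002, -1.0]]
contact_force: [0.2, 0.4, -1.9]
grip_width: 41.0
grip_force: 25.6
```

```bash
python3 - <<'E'
from h import *
a=r.snapshot("top")[130:250,340:460];b=r.snapshot("scene")[60:180,220:340]
cv2.imwrite("pics/g2.png",cv2.resize(np.hstack([a,b]),None,fx=3.3,fy=3.3,interpolation=2))
o=r.get_obs();print(o["tcp_pos"],o["contact_force"],o["grip_width"])
E
```

```text
[ 603.32649631 -268.06068058  166.27426492] [-0.2293348   0.9277441  -0.40154159] 41.268166166258354
```

View pics/g2.png

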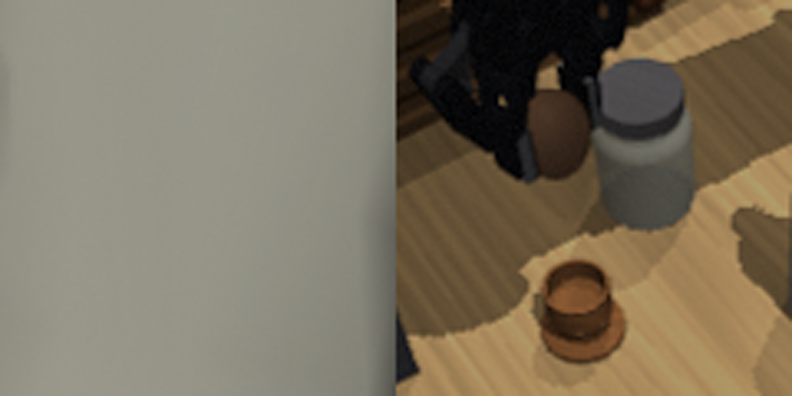

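Emit:
servo_tool(delta_pos=[[-0.002, 0.0105, 0], [-0.004, 0.021, 0], [-0.005, 0.027, 0], [-0.005, 0.027, 0], [-0.005, 0.027, 0]], dr=[[0, 0, 0], [0, 0, 0], [0, 0, 0], [0, 0, 0], [0, 0, 0]], fingers=[0.3, 0.3, 0.3, 0.3, 0.3])

```text
clock: 4.88
tcp_pos: [582.2, -154.4, 167.4]
tcp_rot: [[0.259, -0.966, -0.001], [-0.966, -0.259, 0.0], [-0.001, 0.001, -1.0]]
contact_force: [0.1, 1.1, -0.3]
grip_width: 41.2
grip_force: 25.6
```

Emit:
servo_tool(delta_pos=[[-0.005, 0.027, 0], [-0.005, 0.027, 0], [-0.005, 0.027, 0], [-0.005, 0.027, 0], [-0.005, 0.027, 0]], dr=[[0, 0, 0], [0, 0, 0], [0, 0, 0], [0, 0, 0], [0, 0, 0]], fingers=[0.3, 0.3, 0.3, 0.3, 0.3])

```text
clock: 5.3
tcp_pos: [557.1, -19.2, 167.7]
tcp_rot: [[0.259, -0.966, -0.001], [-0.966, -0.259, 0.0], [-0.0, 0.001, -1.0]]
contact_force: [0.7, -0.7, -1.7]
grip_width: 41.1
grip_force: 25.6
```

Emit:
servo_tool(delta_pos=[[-0.005, 0.027, 0], [-0.005, 0.027, 0], [-0.006, 0.026, 0], [-0.005, 0.027, 0], [-0.003, 0.017, 0]], dr=[[0, 0, 0], [0, 0, 0], [0, 0, 0], [0, 0, 0], [0, 0, 0]], fingers=[0.3, 0.3, 0.3, 0.3, 0.3])

```text
clock: 5.72
tcp_pos: [532.9, 105.5, 167.7]
tcp_rot: [[0.261, -0.965, -0.001], [-0.965, -0.261, 0.0], [-0.0, 0.001, -1.0]]
contact_force: [1.1, 0.4, -1.8]
grip_width: 41.2
grip_force: 25.6
```

Emit:
servo_tool(delta_pos=[[0, 0, -0.02], [0, 0, -0.025], [0, 0, -0.025], [0, 0, -0.015], [0, 0, 0]], dr=[[0, 0, 0], [0, 0, 0], [0, 0, 0], [0, 0, 0], [0, 0, 0]], fingers=[0.3, 0.3, 0.3, 0.3, 0.3])

```text
clock: 6.13
tcp_pos: [530.8, 102.5, 79.1]
tcp_rot: [[0.259, -0.966, -0.008], [-0.966, -0.259, -0.002], [0.0, 0.008, -1.0]]
contact_force: [-1.2, -0.4, -0.4]
grip_width: 41.4
grip_force: 25.6
```

```bash
python3 - <<'E'
from h import *
a=r.snapshot("top")[185:305,190:310];b=r.snapshot("scene")[170:290,350:470]
cv2.imwrite("pics/g3.png",cv2.resize(np.hstack([a,b]),None,fx=3.3,fy=3.3,interpolation=2))
o=r.get_obs();print(o["tcp_pos"],o["contact_force"],o["grip_width"])
E
```

```text
[533.76360094 103.07623325  83.18324985] [0.26204848 0.86615109 0.31135072] 41.369316242084906
```

View pics/g3.png

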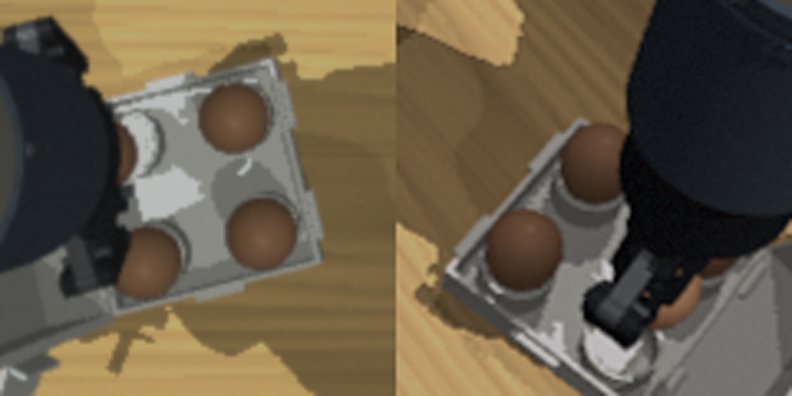

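Emit:
servo_tool(delta_pos=[[0, 0.0015, -0.015], [0, 0, -0.015], [0, 0, -0.01], [0, 0, -0.005], [0, 0, 0]], dr=[[0, 0, 0], [0, 0, 0], [0, 0, 0], [0, 0, 0], [0, 0, 0]], fingers=[0.3, 0.3, 0.3, 0.3, 0.3])

```text
clock: 6.65
tcp_pos: [533.9, 104.5, 38.0]
tcp_rot: [[0.259, -0.966, -0.001], [-0.966, -0.259, -0.0], [0.0, 0.001, -1.0]]
contact_force: [-0.2, -0.4, -0.6]
grip_width: 41.1
grip_force: 25.6
```

Emit:
servo_tool(delta_pos=[[0, 0, -0.002], [0, 0, -0.002], [0, 0, -0.001], [0, 0, 0], [0, 0, 0]], dr=[[0, 0, 0], [0, 0, 0], [0, 0, 0], [0, 0, 0], [0, 0, 0]], fingers=[0.3, 0.3, 0.3, 0.3, 0.3])

```text
clock: 7.07
tcp_pos: [534.3, 104.7, 33.6]
tcp_rot: [[0.259, -0.966, 0.0], [-0.966, -0.259, 0.0], [-0.0, -0.0, -1.0]]
contact_force: [-0.6, -0.5, -0.4]
grip_width: 41.0
grip_force: 25.6
```

Emit:
servo_tool(delta_pos=[[0, 0, -0.002], [0, 0, -0.002], [0, 0, -0.001], [0, 0, 0], [0, 0, 0]], dr=[[0, 0, 0], [0, 0, 0], [0, 0, 0], [0, 0, 0], [0, 0, 0]], fingers=[0.3, 0.3, 0.3, 0.3, 0.3])

```text
clock: 7.48
tcp_pos: [534.2, 104.6, 28.2]
tcp_rot: [[0.259, -0.966, -0.0], [-0.966, -0.259, -0.0], [0.0, 0.0, -1.0]]
contact_force: [-0.1, -0.8, -0.3]
grip_width: 41.5
grip_force: 25.6
```

Emit:
servo_tool(delta_pos=[[0, 0, -0.001], [0, 0, -0.001], [0, 0, 0], [0, 0, 0], [0, 0, 0]], dr=[[0, 0, 0], [0, 0, 0], [0, 0, 0], [0, 0, 0], [0, 0, 0]], fingers=[0.3, 0.3, 0.3, 0.3, 0.3])

```text
clock: 7.9
tcp_pos: [534.6, 104.7, 26.5]
tcp_rot: [[0.259, -0.966, 0.001], [-0.966, -0.259, 0.0], [0.0, -0.001, -1.0]]
contact_force: [1.9, -0.0, -0.3]
grip_width: 41.2
grip_force: 25.7
```

Emit:
servo_tool(delta_pos=[[0, 0, -0.0005], [0, 0, 0], [0, 0, 0], [0, 0, 0], [0, 0, 0]], dr=[[0, 0, 0], [0, 0, 0], [0, 0, 0], [0, 0, 0], [0, 0, 0]], fingers=[0.5, 0.52, 0.56, 0.6, 0.63])

```text
clock: 8.32
tcp_pos: [533.9, 104.6, 25.7]
tcp_rot: [[0.259, -0.966, -0.001], [-0.966, -0.259, -0.0], [-0.0, 0.001, -1.0]]
contact_force: [-0.1, 1.2, 1.2]
grip_width: 53.8
grip_force: 0.0
```

Emit:
servo_tool(delta_pos=[[0, 0, 0], [0, 0, 0], [0, 0, 0], [0, 0, 0.003], [0, 0, 0.005]], dr=[[0, 0, 0], [0, 0, 0], [0, 0, 0], [0, 0, 0], [0, 0, 0]], fingers=[0.63, 0.63, 0.63, 0.63, 0.63])

```text
clock: 8.73
tcp_pos: [533.7, 104.4, 33.6]
tcp_rot: [[0.259, -0.966, -0.001], [-0.966, -0.259, -0.0], [0.0, 0.001, -1.0]]
contact_force: [0.2, 0.1, -0.2]
grip_width: 53.7
grip_force: 0.0
```

Emit:
servo_tool(delta_pos=[[0, 0, 0.008], [0, 0, 0.015], [0, 0, 0.025], [0, 0, 0.03], [0, 0, 0.03]], dr=[[0, 0, 0], [0, 0, 0], [0, 0, 0], [0, 0, 0], [0, 0, 0]], fingers=[0.63, 0.63, 0.63, 0.63, 0.63])

```text
clock: 9.15
tcp_pos: [533.8, 104.3, 143.7]
tcp_rot: [[0.259, -0.966, -0.0], [-0.966, -0.259, -0.0], [0.0, 0.0, -1.0]]
contact_force: [0.4, 0.1, -0.1]
grip_width: 53.8
grip_force: 0.0
```

Emit:
servo_tool(delta_pos=[[0, -0.01, 0.035], [0, -0.02, 0.035], [0, -0.02, 0.035], [0, -0.02, 0.02], [0, -0.02, 0]], dr=[[0, 0, 0], [0, 0, 0], [0, 0, 0], [0, 0, 0], [0, 0, 0]], fingers=[0.63, 0.63, 0.3, 0, 0])

```text
clock: 9.57
tcp_pos: [536.1, 13.6, 273.7]
tcp_rot: [[0.26, -0.966, 0.011], [-0.966, -0.26, 0.001], [0.002, -0.011, -1.0]]
contact_force: [0.7, 0.2, -0.9]
grip_width: 17.8
grip_force: 0.0
```

Emit:
servo_tool(delta_pos=[[-0.01, 0.033, 0], [-0.01, 0.033, 0], [-0.01, 0.033, 0], [-0.01, 0.033, 0], [-0.01, 0.033, 0]], dr=[[0, 0, 0], [0, 0, 0], [0, 0, 0], [0, 0, 0], [0, 0, 0]], fingers=[0, 0, 0, 0, 0])

```text
clock: 9.98
tcp_pos: [483.4, 180.6, 267.9]
tcp_rot: [[0.259, -0.966, 0.001], [-0.966, -0.259, 0.001], [-0.0, -0.001, -1.0]]
contact_force: [1.1, -0.8, 0.1]
grip_width: 0.0
grip_force: 0.0
```

Emit:
servo_tool(delta_pos=[[-0.01, 0.033, 0], [-0.01, 0.033, 0], [-0.007, 0.015, 0], [0, 0, 0], [0, 0, 0]], dr=[[0, 0, 0], [0, 0, 0], [0, 0, 0], [0, 0, 0], [0, 0, 0]], fingers=[0, 0, 0, 0, 0])

```text
clock: 10.4
tcp_pos: [456.7, 261.3, 267.5]
tcp_rot: [[0.261, -0.965, 0.001], [-0.965, -0.261, 0.0], [-0.0, -0.001, -1.0]]
contact_force: [0.4, -0.7, 0.6]
grip_width: 0.6
grip_force: 0.0
```

```bash
python3 - <<'E'
from h import *
a=r.snapshot("top")[185:305,130:310];b=r.snapshot("scene")[150:330,350:550]
C=np.zeros((600,800,3),np.uint8);C[:240,:360]=cv2.resize(a,None,fx=2,fy=2,interpolation=2);C[240:600,:400]=cv2.resize(b,None,fx=2,fy=2,interpolation=2)
cv2.imwrite("pics/g4.png",C[:,:400])
o=r.get_obs();print(o["tcp_pos"],o["contact_force"],o["grip_width"])
E
```

```text
[457.28566081 260.12880079 267.44702589] [0.67510282 0.08752643 0.70455787] 0.1586882311214178
```

View pics/g4.png

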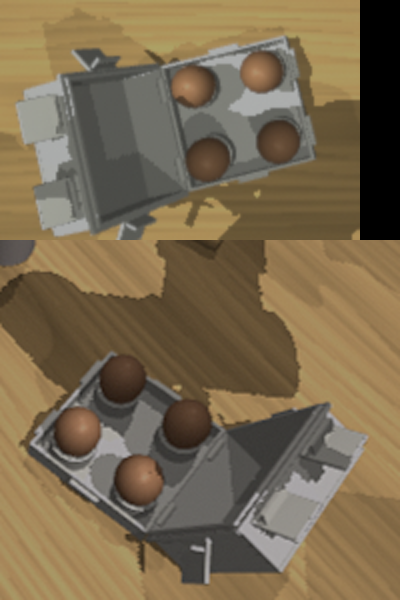

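The egg stands in the formerly empty cup, at (193,85) in the top crop and (138,480) in the scene crop. The other three are in place. Next I'll lower behind the lid and push.

Emit:
servo_tool(delta_pos=[[0, 0, -0.035], [0, 0, -0.04], [0, 0, -0.04], [0, 0, -0.037], [0, 0, 0]], dr=[[0, 0, 0], [0, 0, 0], [0, 0, 0], [0, 0, 0], [0, 0, 0]], fingers=[0, 0, 0, 0, 0])

```text
clock: 10.92
tcp_pos: [453.1, 256.4, 107.7]
tcp_rot: [[0.256, -0.967, -0.012], [-0.967, -0.256, -0.008], [0.005, 0.013, -1.0]]
contact_force: [-0.7, -0.9, -0.8]
grip_width: 0.0
grip_force: 0.0
```

Emit:
servo_tool(delta_pos=[[0.0025, -0.01, 0], [0.0025, -0.01, 0], [0.0025, -0.01, 0], [0.0025, -0.01, 0], [0.0025, -0.01, 0]], dr=[[0, 0, 0], [0, 0, 0], [0, 0, 0], [0, 0, 0], [0, 0, 0]], fingers=[0, 0, 0, 0, 0])

```text
clock: 11.33
tcp_pos: [471.8, 211.7, 117.9]
tcp_rot: [[0.259, -0.966, 0.006], [-0.966, -0.259, 0.006], [-0.004, -0.007, -1.0]]
contact_force: [-1.0, 5.1, 4.1]
grip_width: -0.2
grip_force: 2.2
```

Emit:
servo_tool(delta_pos=[[0.0025, -0.0095, 0], [0.0025, -0.0095, 0], [0.0025, -0.0095, 0], [0.0025, -0.0095, 0], [0.0025, -0.0095, 0]], dr=[[0, 0, 0], [0, 0, 0], [0, 0, 0], [0, 0, 0], [0, 0, 0]], fingers=[0, 0, 0, 0, 0])

```text
clock: 11.75
tcp_pos: [482.4, 162.0, 115.0]
tcp_rot: [[0.259, -0.966, 0.0], [-0.966, -0.259, 0.0], [0.0, -0.0, -1.0]]
contact_force: [-0.9, 2.5, 3.1]
grip_width: -0.1
grip_force: 1.1
```

Emit:
servo_tool(delta_pos=[[0.0025, -0.0095, 0], [0.0025, -0.0095, 0], [0.0025, -0.0095, 0], [0.0025, -0.0095, 0], [0.0025, -0.0095, 0]], dr=[[0, 0, 0], [0, 0, 0], [0, 0, 0], [0, 0, 0], [0, 0, 0]], fingers=[0, 0, 0, 0, 0])

```text
clock: 12.17
tcp_pos: [494.6, 114.3, 114.4]
tcp_rot: [[0.259, -0.966, -0.001], [-0.966, -0.259, -0.001], [0.0, 0.001, -1.0]]
contact_force: [-0.0, -1.1, 0.0]
grip_width: 0.2
grip_force: 0.0
```

Emit:
servo_tool(delta_pos=[[0, 0.005, 0.03], [0, 0, 0.03], [0, 0, 0.03], [0, 0, 0], [0, 0, 0]], dr=[[0, 0, 0], [0, 0, 0], [0, 0, 0], [0, 0, 0], [0, 0, 0]], fingers=[0, 0, 0, 0, 0])

```text
clock: 12.58
tcp_pos: [495.6, 120.5, 206.4]
tcp_rot: [[0.259, -0.966, 0.003], [-0.966, -0.259, 0.002], [-0.001, -0.004, -1.0]]
contact_force: [-0.1, -0.6, -0.4]
grip_width: -0.2
grip_force: 0.0
```

Emit:
servo_tool(delta_pos=[[-0.013, -0.01, 0], [-0.013, -0.02, 0], [-0.013, -0.02, 0], [-0.013, -0.02, 0], [-0.013, -0.009, 0]], dr=[[0, 0, 0], [0, 0, 0], [0, 0, 0], [0, 0, 0], [0, 0, 0]], fingers=[0, 0, 0, 0, 0])

```text
clock: 13.0
tcp_pos: [428.0, 39.5, 203.4]
tcp_rot: [[0.258, -0.966, -0.003], [-0.966, -0.258, -0.001], [0.001, 0.003, -1.0]]
contact_force: [0.4, -0.2, -0.2]
grip_width: -0.0
grip_force: 0.0
```

Emit:
servo_tool(delta_pos=[[0, 0, 0], [0, 0, 0], [0, 0, 0], [0, 0, 0], [0, 0, 0]], dr=[[0, 0, 0], [0, 0, 0], [0, 0, 0], [0, 0, 0], [0, 0, 0]], fingers=[0, 0, 0, 0, 0])

```text
clock: 13.42
tcp_pos: [429.9, 41.9, 204.3]
tcp_rot: [[0.26, -0.966, -0.001], [-0.966, -0.26, -0.0], [0.0, 0.001, -1.0]]
contact_force: [0.3, 0.5, -0.2]
grip_width: 0.3
grip_force: 0.0
```

Emit:
servo_tool(delta_pos=[[0, 0, 0], [0, 0, 0], [0, 0, 0], [0, 0, 0], [0, 0, 0]], dr=[[0, 0, 0], [0, 0, 0], [0, 0, 0], [0, 0, 0], [0, 0, 0]], fingers=[0, 0, 0, 0, 0])

```text
clock: 13.83
tcp_pos: [429.7, 41.7, 204.8]
tcp_rot: [[0.259, -0.966, -0.0], [-0.966, -0.259, 0.0], [-0.0, 0.0, -1.0]]
contact_force: [0.3, 0.6, -0.4]
grip_width: -0.2
grip_force: 0.0
```

Emit:
servo_tool(delta_pos=[[0, 0, 0], [0, 0, 0], [0, 0, 0], [0, 0, 0], [0, 0, 0]], dr=[[0, 0, 0], [0, 0, 0], [0, 0, 0], [0, 0, 0], [0, 0, 0]], fingers=[0, 0, 0, 0, 0])

```text
clock: 14.25
tcp_pos: [429.7, 41.6, 204.8]
tcp_rot: [[0.259, -0.966, 0.0], [-0.966, -0.259, 0.0], [-0.0, -0.0, -1.0]]
contact_force: [0.1, 0.1, 0.5]
grip_width: -0.2
grip_force: 0.0
```

Emit:
servo_tool(delta_pos=[[0, 0, 0], [0, 0, 0], [0, 0, 0], [0, 0, 0], [0, 0, 0]], dr=[[0, 0, 0], [0, 0, 0], [0, 0, 0], [0, 0, 0], [0, 0, 0]], fingers=[0, 0, 0, 0, 0])

```text
clock: 14.67
tcp_pos: [429.6, 41.6, 204.8]
tcp_rot: [[0.259, -0.966, -0.0], [-0.966, -0.259, 0.0], [-0.0, -0.0, -1.0]]
contact_force: [-0.4, -0.3, 0.4]
grip_width: 0.2
grip_force: 0.0
```

```bash
python3 - <<'E'
from h import *
a=r.snapshot("top")[185:305,170:330];b=r.snapshot("scene")[170:320,330:500]
C=np.zeros((600,510,3),np.uint8);C[:240,:320]=cv2.resize(a,None,fx=2,fy=2,interpolation=2);C[240:600,:408]=cv2.resize(b,None,fx=2.4,fy=2.4,interpolation=2)
cv2.imwrite("pics/g5.png",C)
o=r.get_obs();print(o["clock"],o["tcp_pos"],o["contact_force"])
E
```

```text
14.7667 [429.66260385  41.61031308 204.77775681] [-0.10643314  0.28796205  0.04400024]
```

View pics/g5.png

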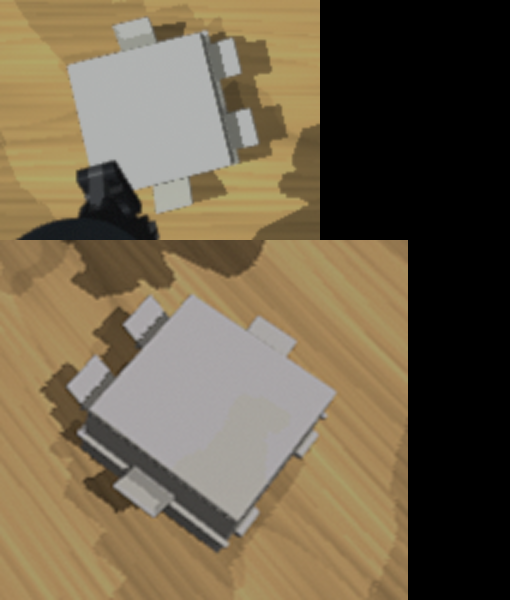

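The lid is shut, with its top face corners at (206,32), (238,163) and (68,65) in the top crop. The tabs are visible and still raised.

```bash
python3 - <<'E'
from h import *
np.set_printoptions(precision=1,suppress=True)
T=[plane("top",p,74) for p in[(273,201),(289,266.5),(204,217.5)]]
S=[plane("scene",p,74) for p in[(367.1,240.8),(410,192.5),(429.2,287.5),(469.6,234.6)]]
print(T);print(S)
ct=(T[1]+T[2])/2; cs=np.mean(S,0);print(ct,cs)
x=np.array([S[2]-S[0],S[3]-S[1],T[2]-T[0]]);print(x,np.degrees(np.arctan2(x[:,1],x[:,0])))
c=(ct+cs)/2;th=np.radians(104.8);X=np.array([np.cos(th),np.sin(th)]);Y=np.array([-X[1],X[0]])
print(X,Y)
for k,a,b in[(1,-82,-35),(2,-82,35),(3,0,-82),(4,0,82)]: print(k,c[:2]+a*X+b*Y)
E
```

```text
[array([587.9,   9. ,  74. ]), array([466. , -22.3,  74. ]), array([556.4, 137.1,  74. ])]
[array([587.2,  18.1,  74. ]), array([463.2, -13.5,  74. ]), array([556. , 141.6,  74. ]), array([435.1, 110.7,  74. ])]
[511.2  57.4  74. ] [510.4  64.2  74. ]
[[-31.2 123.5   0. ]
 [-28.1 124.3   0. ]
 [-31.5 128.1   0. ]] [104.2 102.7 103.8]
[-0.3  1. ] [-1.  -0.3]
1 [565.6  -9.5]
2 [497.9 -27.4]
3 [590.1  81.8]
4 [431.5  39.9]
```

Emit:
servo_tool(delta_pos=[[-0.003, -0.003, -0.035], [0, 0, -0.04], [0, 0, -0.035], [0, 0, -0.025], [0, 0, 0]], dr=[[0, 0, 0], [0, 0, 0], [0, 0, 0], [0, 0, 0], [0, 0, 0]], fingers=[0, 0, 0, 0, 0])

```text
clock: 15.18
tcp_pos: [422.8, 37.3, 65.2]
tcp_rot: [[0.258, -0.966, -0.009], [-0.966, -0.258, -0.003], [0.0, 0.01, -1.0]]
contact_force: [-1.1, 0.9, -0.6]
grip_width: 0.1
grip_force: 0.0
```

Emit:
servo_tool(delta_pos=[[0, 0, -0.006], [0, 0, -0.006], [0, 0, -0.006], [0, 0, -0.006], [0, 0, -0.004]], dr=[[0, 0, 0], [0, 0, 0], [0, 0, 0], [0, 0, 0], [0, 0, 0]], fingers=[0, 0, 0, 0, 0])

```text
clock: 15.6
tcp_pos: [427.5, 39.0, 42.3]
tcp_rot: [[0.259, -0.966, 0.002], [-0.966, -0.259, 0.001], [-0.0, -0.002, -1.0]]
contact_force: [0.0, -0.1, -0.2]
grip_width: -0.1
grip_force: 0.0
```

Emit:
servo_tool(delta_pos=[[0, 0, -0.002], [0, 0, -0.001], [0, 0, 0], [0, 0, 0], [0, 0, 0]], dr=[[0, 0, 0], [0, 0, 0], [0, 0, 0], [0, 0, 0], [0, 0, 0]], fingers=[0, 0, 0, 0, 0])

```text
clock: 16.02
tcp_pos: [426.9, 38.7, 39.0]
tcp_rot: [[0.259, -0.966, 0.001], [-0.966, -0.259, 0.0], [-0.0, -0.001, -1.0]]
contact_force: [-0.1, 0.1, 0.3]
grip_width: -0.2
grip_force: 0.0
```

Emit:
servo_tool(delta_pos=[[0, 0, -0.002], [0, 0, -0.002], [0, 0, 0], [0, 0, 0], [0, 0, 0]], dr=[[0, 0, 0], [0, 0, 0], [0, 0, 0], [0, 0, 0], [0, 0, 0]], fingers=[0, 0, 0, 0, 0])

```text
clock: 16.43
tcp_pos: [427.4, 38.7, 37.3]
tcp_rot: [[0.26, -0.965, 0.002], [-0.965, -0.26, -0.0], [0.001, -0.002, -1.0]]
contact_force: [-9.7, 1.3, 25.4]
grip_width: -0.0
grip_force: 12.7
```

Emit:
servo_tool(delta_pos=[[0, 0, 0.035], [0, 0, 0.035], [0.015, -0.015, 0], [0.028, -0.027, 0], [0.028, -0.027, 0]], dr=[[0, 0, 0], [0, 0, 0], [0, 0, 0], [0, 0, 0], [0, 0, 0]], fingers=[0, 0, 0, 0, 0])

```text
clock: 16.85
tcp_pos: [498.8, -30.6, 106.0]
tcp_rot: [[0.262, -0.965, 0.003], [-0.965, -0.262, 0.001], [-0.0, -0.003, -1.0]]
contact_force: [1.8, 1.4, 0.3]
grip_width: 0.1
grip_force: 0.0
```

Emit:
servo_tool(delta_pos=[[0, 0, 0], [0, 0, 0], [0, 0, -0.02], [0, 0, -0.02], [0, 0, 0]], dr=[[0, 0, 0], [0, 0, 0], [0, 0, 0], [0, 0, 0], [0, 0, 0]], fingers=[0, 0, 0, 0, 0])

```text
clock: 17.27
tcp_pos: [494.2, -30.1, 61.4]
tcp_rot: [[0.259, -0.966, -0.007], [-0.966, -0.259, -0.0], [-0.002, 0.007, -1.0]]
contact_force: [-0.6, -0.4, -0.7]
grip_width: -0.1
grip_force: 0.0
```

Emit:
servo_tool(delta_pos=[[0, 0, -0.006], [0, 0, -0.006], [0, 0, -0.006], [0, 0, -0.006], [0, 0, -0.003]], dr=[[0, 0, 0], [0, 0, 0], [0, 0, 0], [0, 0, 0], [0, 0, 0]], fingers=[0, 0, 0, 0, 0])

```text
clock: 17.68
tcp_pos: [497.5, -30.1, 37.6]
tcp_rot: [[0.259, -0.966, 0.0], [-0.966, -0.259, 0.0], [-0.0, -0.0, -1.0]]
contact_force: [-1.3, -0.7, 9.0]
grip_width: 0.1
grip_force: 5.5
```

Emit:
servo_tool(delta_pos=[[0, 0, -0.002], [0, 0, -0.001], [0, 0, 0], [0, 0, 0], [0, 0, 0]], dr=[[0, 0, 0], [0, 0, 0], [0, 0, 0], [0, 0, 0], [0, 0, 0]], fingers=[0, 0, 0, 0, 0])

```text
clock: 18.1
tcp_pos: [497.9, -30.1, 37.3]
tcp_rot: [[0.26, -0.966, 0.002], [-0.966, -0.26, 0.0], [0.0, -0.001, -1.0]]
contact_force: [-8.4, 2.6, 20.6]
grip_width: 0.3
grip_force: 10.2
```

Emit:
servo_tool(delta_pos=[[0, 0, 0.02], [0, 0, 0.025], [0.02, 0.005, 0], [0.028, 0.0075, 0], [0.02, 0.0055, 0]], dr=[[0, 0, 0], [0, 0, 0], [0, 0, 0], [0, 0, 0], [0, 0, 0]], fingers=[0, 0, 0, 0, 0])

```text
clock: 18.52
tcp_pos: [567.5, -11.6, 80.8]
tcp_rot: [[0.26, -0.966, 0.002], [-0.966, -0.26, 0.001], [-0.0, -0.003, -1.0]]
contact_force: [0.2, 0.5, -0.3]
grip_width: -0.2
grip_force: 0.0
```

Emit:
servo_tool(delta_pos=[[0, 0, 0], [0, 0, 0], [0, 0, -0.01], [0, 0, -0.007], [0, 0, -0.007]], dr=[[0, 0, 0], [0, 0, 0], [0, 0, 0], [0, 0, 0], [0, 0, 0]], fingers=[0, 0, 0, 0, 0])

```text
clock: 18.93
tcp_pos: [564.7, -12.9, 55.0]
tcp_rot: [[0.259, -0.966, -0.001], [-0.966, -0.259, -0.001], [0.0, 0.001, -1.0]]
contact_force: [-0.3, -7.9, 11.1]
grip_width: -0.1
grip_force: 5.7
```

Emit:
servo_tool(delta_pos=[[0, 0, -0.006], [0, 0, -0.006], [0, 0, -0.005], [0, 0, -0.004], [0, 0, 0]], dr=[[0, 0, 0], [0, 0, 0], [0, 0, 0], [0, 0, 0], [0, 0, 0]], fingers=[0, 0, 0, 0, 0])

```text
clock: 19.35
tcp_pos: [565.1, -12.5, 37.3]
tcp_rot: [[0.261, -0.965, -0.0], [-0.965, -0.261, -0.001], [0.001, 0.0, -1.0]]
contact_force: [-9.3, 0.8, 20.2]
grip_width: -0.1
grip_force: 10.2
```

Emit:
servo_tool(delta_pos=[[0, 0, 0.035], [0, 0, 0.04], [0.008, 0.025, 0], [0.01, 0.035, 0], [0.011, 0.035, 0]], dr=[[0, 0, 0], [0, 0, 0], [0, 0, 0], [0, 0, 0], [0, 0, 0]], fingers=[0, 0, 0, 0, 0])

```text
clock: 19.77
tcp_pos: [594.7, 83.4, 110.3]
tcp_rot: [[0.257, -0.966, 0.001], [-0.966, -0.257, 0.001], [-0.001, -0.001, -1.0]]
contact_force: [0.5, -0.3, -0.5]
grip_width: -0.0
grip_force: 0.0
```

Emit:
servo_tool(delta_pos=[[0, 0, 0], [0, 0, 0], [0, 0, -0.02], [0, 0, -0.02], [0, 0, -0.005]], dr=[[0, 0, 0], [0, 0, 0], [0, 0, 0], [0, 0, 0], [0, 0, 0]], fingers=[0, 0, 0, 0, 0])

```text
clock: 20.18
tcp_pos: [591.9, 81.5, 61.1]
tcp_rot: [[0.258, -0.966, -0.006], [-0.966, -0.258, -0.001], [-0.001, 0.006, -1.0]]
contact_force: [-0.1, -0.8, -1.6]
grip_width: -0.3
grip_force: 0.0
```

Emit:
servo_tool(delta_pos=[[0, 0, -0.007], [0, 0, -0.007], [0, 0, -0.007], [0, 0, -0.007], [0, 0, -0.002]], dr=[[0, 0, 0], [0, 0, 0], [0, 0, 0], [0, 0, 0], [0, 0, 0]], fingers=[0, 0, 0, 0, 0])

```text
clock: 20.6
tcp_pos: [595.6, 82.5, 37.3]
tcp_rot: [[0.26, -0.966, 0.003], [-0.966, -0.26, -0.0], [0.001, -0.002, -1.0]]
contact_force: [-7.9, 0.3, 23.2]
grip_width: -0.0
grip_force: 11.3
```

Emit:
servo_tool(delta_pos=[[0, 0, 0], [0, 0, 0], [0, 0, 0], [0, 0, 0], [0, 0, 0]], dr=[[0, 0, 0], [0, 0, 0], [0, 0, 0], [0, 0, 0], [0, 0, 0]], fingers=[0, 0, 0, 0, 0])

```text
clock: 21.02
tcp_pos: [595.5, 82.6, 37.6]
tcp_rot: [[0.26, -0.966, 0.003], [-0.966, -0.26, 0.0], [0.001, -0.003, -1.0]]
contact_force: [-4.9, 0.9, 15.4]
grip_width: -0.1
grip_force: 7.6
```

Now I'll lift clear, move away to the +y side and check.

Emit:
servo_tool(delta_pos=[[0, 0, 0.03], [0, 0, 0.04], [0, 0, 0.04], [0, 0, 0.04], [0, 0.03, 0.02]], dr=[[0, 0, 0], [0, 0, 0], [0, 0, 0], [0, 0, 0], [0, 0, 0]], fingers=[0, 0, 0, 0, 0])

```text
clock: 21.43
tcp_pos: [596.2, 109.2, 211.0]
tcp_rot: [[0.256, -0.967, 0.007], [-0.967, -0.256, 0.0], [0.002, -0.007, -1.0]]
contact_force: [1.8, -0.4, 1.2]
grip_width: 0.3
grip_force: 0.0
```

Emit:
servo_tool(delta_pos=[[-0.03, 0.035, 0], [-0.03, 0.035, 0], [-0.03, 0.035, 0], [-0.03, 0.035, 0], [-0.03, 0.035, 0]], dr=[[0, 0, 0], [0, 0, 0], [0, 0, 0], [0, 0, 0], [0, 0, 0]], fingers=[0, 0, 0, 0, 0])

```text
clock: 21.85
tcp_pos: [457.2, 271.6, 204.5]
tcp_rot: [[0.259, -0.966, -0.001], [-0.966, -0.259, -0.0], [-0.0, 0.001, -1.0]]
contact_force: [0.5, 0.8, 0.4]
grip_width: 0.2
grip_force: 0.0
```

Emit:
servo_tool(delta_pos=[[-0.01, 0.01, 0], [0, 0, 0], [0, 0, 0], [0, 0, 0], [0, 0, 0]], dr=[[0, 0, 0], [0, 0, 0], [0, 0, 0], [0, 0, 0], [0, 0, 0]], fingers=[0, 0, 0, 0, 0])

```text
clock: 22.27
tcp_pos: [449.5, 279.9, 204.5]
tcp_rot: [[0.258, -0.966, -0.0], [-0.966, -0.258, -0.0], [0.0, 0.0, -1.0]]
contact_force: [-0.4, -0.1, -0.8]
grip_width: 0.4
grip_force: 0.0
```

```bash
python3 - <<'E'
from h import *
a=r.snapshot("top")[145:305,170:500];b=r.snapshot("scene")[170:320,330:500]
C=np.zeros((600,660,3),np.uint8);C[:240,:495]=cv2.resize(a,(495,240));C[240:600,:408]=cv2.resize(b,None,fx=2.4,fy=2.4,interpolation=2)
cv2.imwrite("pics/g6.png",C)
o=r.get_obs();print(o["clock"],o["tcp_pos"],o["contact_force"])
E
```

```text
22.3667 [449.63541396 279.94578817 204.56426361] [ 0.24432508 -0.57399423  0.84084179]
```

View pics/g6.png

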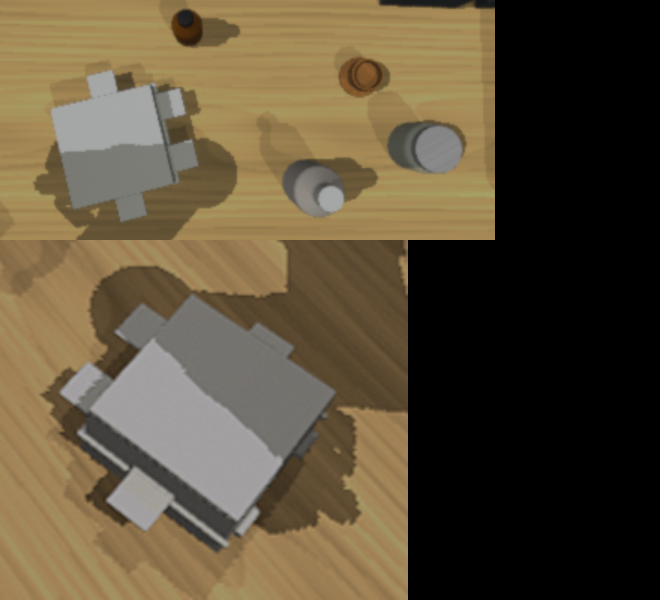

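The lid is shut and all four tabs look lower and flatter than before: (140,325), (87,385), (140,498) and (270,340) in the scene crop. The jar and bottles haven't moved.

```bash
python3 -c "
from bench import r
print(r.job_done())"
```

```text
the job is handed in; nothing more can be done
None
```

I handed the job in at about 22 s of the 66 s limit: the egg stands in the carrier's empty cup, the lid is shut and all four tabs look snapped down level, with the other eggs, jar and bottles undisturbed in the pictures; no verdict came back.

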